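# Return the flat seat gauge to its foam

### The job

Put the thin flat steel gauge back in its snug pocket in the sloping foam of the service kit. It is too thin to be picked up where it lies on the raised wooden block, so slide it, still lying flat, until its narrow tongue sticks well out over the block's front edge (the edge its tongue points to), pinch it by the sides of the tongue, lift it off, and press it down into the pocket, tongue downhill, until it lies flat on the pocket floor; then let go. Do not let it drop to the bench, and leave everything else where it stands.

Things in the scene. Friction and masses are not known exactly. Their poses are not given: they have to be found in the camera images.
- step: Raised brown wooden block, 180 (x) x 280 (y) x 80 mm high, fixed on the bench. Origin at the centre of its underside; z up, top at z = +80 mm. Its front edge is the top edge at x = -90 mm, roughly facing the robot. A valve and a gasket lie on it near its two ends (|y| about 115 and 105 mm).
- gauge_paddle (a point): The gauge: flat steel plate 3 mm thick, about 0.1 kg: a 60 x 54 mm paddle with a 45 x 26 mm tongue on one end. Starts flat on the block, tongue roughly towards the block's front edge. This point: middle of the paddle, half-way up. Axes: -x along the tongue, y across, z up out of the upper face. Paddle x = -30 to +30 mm, y = -27 to +27 mm; tongue x = -75 to -30 mm, y = -13 to +13 mm.
- gauge_tongue (a point): A point of the gauge: middle of its tongue, half-way up, at x = -57.5 mm from the paddle's middle. Same axes. Where to pinch (26 mm wide).
- gauge_tip (a point): A point of the gauge: middle of the tongue's end edge, half-way up, at x = -75 mm from the paddle's middle. Same axes. The gauge's centre of mass is 63 mm from this end: it lies steady with the whole tongue off the edge, but topples with about half the paddle off too.
- foam: Fixed dark foam, face sloping 25 degrees, downhill roughly to the robot. Origin: on the gauge pocket's light grey floor, under the paddle's middle when home, 100 mm above the bench. z square to the face, x uphill, y level. Gauge home: axes match these, paddle's middle at (0, 0, 1.5) mm. Face at z = +7 mm. Paddle pocket 63 x 57 mm (1.5 mm play a side). Pins 10 mm high on the face at x = 53 to 76 mm.
- foam_well (a point): Middle of the finger well in the same foam (same axes), level with the pocket floor, at x = -66.8 mm from the foam's origin. The well spans x = -41.5 to -92 mm, y = -55 to +55 mm and goes 30 mm below the pocket floor; the tongue hangs in it with room for fingers at both sides. Between pocket and well is a 10 mm wall with a 29 mm wide gap for the tongue. The foam is stiff.
- valve: Bystander: brass check valve, 50 mm long, 24 mm high, lying on the block. Origin at its underside.
- gasket: Bystander: grey rubber gasket ring, 60 mm across, 4 mm high, lying on the block. Origin at its underside.
- bowl: Bystander: clear bowl, 104 mm across, 60 mm high, on the bench. Origin at its underside. Beyond it, at the bench's far side about 0.86 m from the robot's axis, stands a fixed vise holding a claw body, 210 mm high.
- shell0: Bystander: steel teat-cup shell standing on the bench, 52 mm across, 145 mm high. Origin at its underside.
- shell1: Bystander: a second shell like shell0, on the other side of the bench.
- driver: Bystander: screwdriver lying on the bench near the robot.
- spanner: Bystander: steel spanner lying on the bench near the robot, to its left.
Mind the look-alikes: they are no part of the job. Of the things shaped like the part that bears gauge_paddle, the bare steel one is meant.

How it is judged:
By the outcome, as a careful person would: the job done as asked, in the order asked, and still so for the second after the job is handed in, with the robot touching nothing.
It also fails if it takes over 70 s, if anything falls off the work surface, if the arm or the gripper's body presses on something with over 40 N, if the wrist force passes 120 N, or if a joint passes its speed limit or range.

### The arm

A 6-joint arm with a two-finger parallel gripper is mounted at the origin on the work surface. World frame = base frame: x ahead of the robot, y to its left, z up, the work surface at z = 0. Lengths are in m, angles in rad, forces in N, time in s.
With the tool pointing down it reaches from about 0.25 to 0.775 m from the base axis. Payload 4 kg.
Tool frame: the origin (TCP) lies midway between the tips of the shut fingers; the grasp point (between the pads) lies 19 mm behind it; z points along the fingers, x is the direction in which the jaws open and shut, and the axes are right-handed (so a half turn about z gives the same grasp; the last joint's range is limited). The gripper opens to 94 mm and grips with 3 to 60 N. Pads are 16 mm wide; open, the fingers measure 119 mm over their backs; the gripper's body (75 mm by 177 mm) begins 78 mm behind the grasp point.
Start: joints at [-1.438, 0.087, 1.371, -0, 1.684, -0.103], TCP at [0.128, -0.535, 0.206] pointing down, gripper open.
Joint ranges: [-3.1, 3.1], [-0.76, 2.03], [0.27, 2.55], [-1.08, 4.22], [0.17, 2.65], [-2.57, 2.57]. Speed limits (rad/s): [2.79, 2.79, 3.14, 3.14, 3.14, 3.14].

### API

Orientations are given as [roll, pitch, yaw] about the fixed x, y, z axes, in that order (R = Rz(yaw) Ry(pitch) Rx(roll)).
In Python, from bench import robot gives the robot as it stands.
- The arm moves only by the shell command python3 -m handwheel 'ROWS'. ROWS is a JSON object of lists of equal length, an entry for each row: "delta_pos": the shift along the tool's x, y, z in mm, a list of three; "rotation": the turn, a rotation vector about the tool's x, y, z in rad, a list of three; "claw": the closure, from -1 (fully open) to 1 (shut). In form: {"delta_pos": [[tx, ty, tz], ...], "rotation": [[wx, wy, wz], ...], "claw": [claw, ...]}. A call has exactly 8 rows; each row shifts and turns the commanded pose from where the row before left it, along the tool's axes as they then stand; what a row does not reach is not made up. A row lasts 1/8 s, in which the tool goes at most 62.5 mm and 10.7 degrees, less where a joint would pass 70% of its speed; a pose out of reach is approached as far as the arm can. A call with a gripper value outside its range is refused whole. The fingers move at their own pace and stop on an object; the grip force is fixed at half the most. Time passes only in rows, so rows that do not move let the fingers close, or fill a call up. It gives the time, the measured TCP pose, the force and the opening at its end, in the units of the state.
- robot.get_obs(): the state, without advancing time (a new reading comes with each control period).
- robot.snapshot(name): name is "scene" or "top" or "wrist"; returns a dict with "color" (400x640x3 uint8, red, green, blue), "intrinsics" (3x3 intrinsics, pixels), "eye" and "rotation" of the camera in the world. Camera axes: x right, y down, z forward; pixel columns grow to the right and rows downward; lengths in m; the calibration is good to about 2 mm. The wrist camera is an equidistant fisheye: a pixel r from the principal point sees the ray r / f radians off the axis. A picture is of the moment at which its call begins. There is no depth.
- robot.close_job(): hands the job in, once; it reports no verdict.
The state is a dict: "time": time; "joint_positions": joint angles; "qvel": joint speeds; "joint_torque": joint torques, N m; "tool_pos": TCP position; "ee_rot": TCP orientation; "wrist_force": force on the tool from outside, world axes, zero at the start; "wrist_torque": the same for the moment, N m; "width": finger opening in m.
Only numpy, scipy, OpenCV 4.12 (cv2) and the standard library are available. Lean on these libraries where they do the work, as an engineer would, in place of code of your own. Each camera call takes 0.05 s, during which the arm holds its last target.

## Working session

There is one attempt and no reset: what is moved stays moved. The work goes in short steps, Python scripts to look and compute and a shell command to move; the robot and the scene stay as the last step left them, time stands still between calls to the robot, and variables do not carry over. Pictures are saved under pics/ and viewed, and the job is handed in when it is done.

```bash
ls; mkdir -p pics; python3 - <<'E'
from bench import robot
import cv2
print(robot.get_obs())
for n in ["scene","top","wrist"]:
    s=robot.snapshot(n); cv2.imwrite(f"pics/{n}0.png",s["color"][:,:,::-1]); print(n,s["intrinsics"],s["eye"],s["rotation"])
E
```

```text
pics
{'time': 0.0, 'joint_positions': array([-1.43806135e+00,  8.79501584e-02,  1.37223955e+00, -7.67510959e-06,
        1.68362007e+00, -1.03098087e-01]), 'qvel': array([ 5.02602976e-04, -3.77037866e-04,  9.12890561e-05,  5.07452258e-04,
        3.97465525e-04, -1.94224577e-04]), 'joint_torque': array([-1.28433621e-03, -3.40184999e+01, -3.02427113e+01,  7.16182007e-02,
        3.29568679e-02, -1.48833078e-04]), 'tool_pos': array([ 0.12842931, -0.53422479,  0.20431431]), 'ee_rot': array([-3.14137206e+00,  2.20613444e-03, -1.33496388e+00]), 'wrist_force': array([-0.85463831, -0.76828977, -1.19089958]), 'wrist_torque': array([-0.03857006,  0.05505332,  0.01636419]), 'width': 0.0940103981158214}
scene [[442.93723179   0.         321.91838142]
 [  0.         442.93723179 194.82356552]
 [  0.           0.           1.        ]] [1.33276945 0.25048169 0.99892984] [-2.43119609 -0.00784625  1.92679647]
top [[519.04175848   0.         309.85357052]
 [  0.         519.04175848 199.17792012]
 [  0.           0.           1.        ]] [0.4919198  0.0176472  1.50263133] [-3.07243886 -0.02067868 -1.59714653]
wrist [[309.70691629   0.         323.72607065]
 [  0.         309.70691629 198.99566187]
 [  0.           0.           1.        ]] [ 0.20604661 -0.51497539  0.38335428] [ 2.86414302e+00  1.43283685e-03 -1.33460154e+00]
```

View pics/scene0.png

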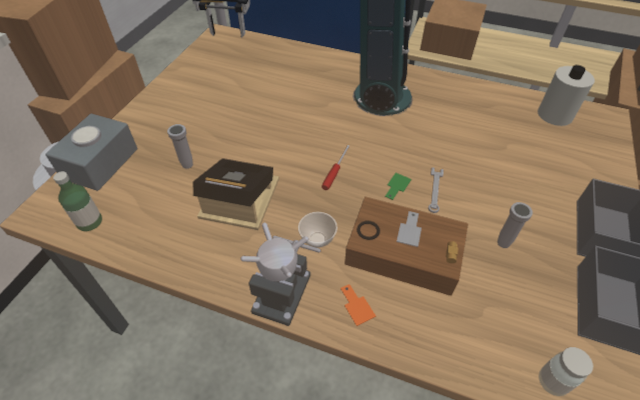

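View pics/top0.png

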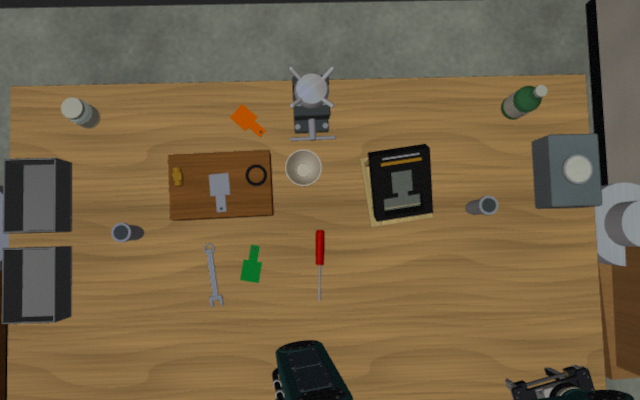

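View pics/wrist0.png

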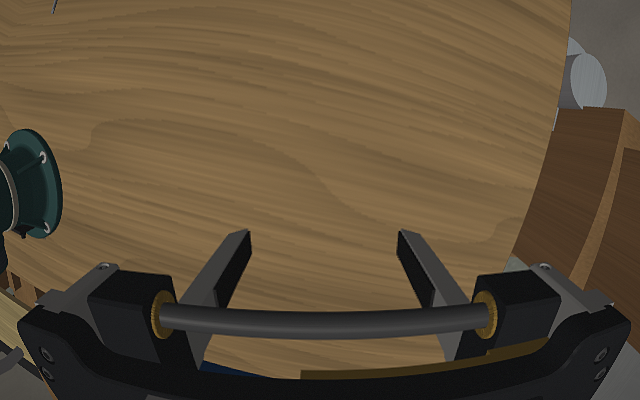

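The top view shows the block around (220,185), the bare steel gauge at (219,190) with its tongue down the image (towards the robot), and the foam at (400,185). The green and orange pieces are look-alikes. I'll get rough world positions first.

```bash
cat > h.py <<'E'
import numpy as np, cv2
from scipy.spatial.transform import Rotation as R
from bench import robot
def cam(n,save=None):
    s=robot.snapshot(n)
    if save: cv2.imwrite(f"pics/{save}.png",s["color"][:,:,::-1])
    return s
def rot(s):
    r=np.array(s["rotation"])
    return r if r.shape==(3,3) else R.from_euler('xyz',r).as_matrix()
def ray(s,n,uv):
    K=np.array(s["intrinsics"]); uv=np.atleast_2d(np.array(uv,float))
    x=(uv[:,0]-K[0,2])/K[0,0]; y=(uv[:,1]-K[1,2])/K[1,1]
    if n=="wrist":
        th=np.hypot(x,y); k=np.where(th>1e-9,np.sin(th)/np.maximum(th,1e-9),1)
        d=np.c_[x*k,y*k,np.cos(th)]
    else: d=np.c_[x,y,np.ones_like(x)]
    d=d@rot(s).T
    return np.array(s["eye"]),d/np.linalg.norm(d,axis=1)[:,None]
def onz(s,n,uv,z):
    e,d=ray(s,n,uv); return e+d*((z-e[2])/d[:,2])[:,None]
def onplane(s,n,uv,p0,nn):
    e,d=ray(s,n,uv); return e+d*(((p0-e)@nn)/(d@nn))[:,None]
def proj(s,n,P):
    P=np.atleast_2d(P); c=(P-np.array(s["eye"]))@rot(s); K=np.array(s["intrinsics"])
    if n=="wrist":
        rr=np.hypot(c[:,0],c[:,1]); th=np.arctan2(rr,c[:,2]); k=th/np.maximum(rr,1e-9); x=c[:,0]*k;y=c[:,1]*k
    else: x=c[:,0]/c[:,2]; y=c[:,1]/c[:,2]
    return np.c_[x*K[0,0]+K[0,2],y*K[1,1]+K[1,2]]
def undist(s,c,size,f):  # perspective crop centred on pixel dir? simple
    pass
E
python3 - <<'E'
from h import *
s=cam("top"); im=s["color"]
print("gauge",onz(s,"top",[[219,183],[221,212],[209,174],[229,174]],.083).round(3))
print("block top",onz(s,"top",[[168,154],[271,151],[273,215],[170,219]],.08).round(3))
print("foam",onz(s,"top",[[402,180],[402,203]],.1).round(3))
a=np.hstack([im[140:230,160:280],im[140:230,360:480]])
cv2.imwrite("pics/topz.png",cv2.resize(a,None,fx=3.3,fy=3.3,interpolation=cv2.INTER_CUBIC)[:,:,::-1])
o=robot.get_obs();print(o["tool_pos"],o["ee_rot"])
w=cam("wrist");T=R.from_euler('xyz',o["ee_rot"]).as_matrix()
print((w["eye"]-o["tool_pos"])@T, T.T@rot(w))
E
```

```text
gauge [[0.64  0.233 0.083]
 [0.56  0.229 0.083]
 [0.665 0.26  0.083]
 [0.664 0.206 0.083]]
block top [[0.724 0.372 0.08 ]
 [0.726 0.089 0.08 ]
 [0.549 0.088 0.08 ]
 [0.545 0.368 0.08 ]]
foam [[ 0.634 -0.266  0.1  ]
 [ 0.572 -0.264  0.1  ]]
[ 0.1284406  -0.53446248  0.20473796] [-3.14146340e+00  1.34618771e-03 -1.33502175e+00]
[-0.00101135 -0.08002978 -0.17892392] [[ 9.99999768e-01  2.57777152e-04  6.30466405e-04]
 [-4.20707975e-04  9.61704959e-01  2.74086472e-01]
 [-5.35669438e-04 -2.74086674e-01  9.61704845e-01]]
```

View pics/topz.png

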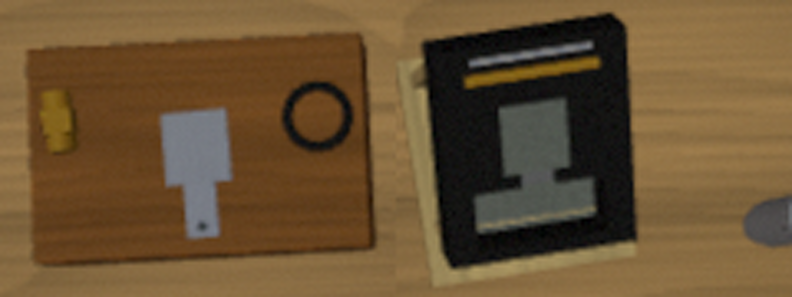

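```bash
python3 -m handwheel '{"delta_pos":[[0,0,-30],[0,0,-35],[-34,-46,0],[-34,-46,0],[-34,-46,0],[-34,-46,0],[-34,-46,0],[-34,-46,0]],"rotation":[[0,0,0.118],[0,0,0.118],[0,0,0],[0,0,0],[0,0,0],[0,0,0],[0,0,0],[0,0,0]],"claw":[-1,-1,-1,-1,-1,-1,-1,-1]}'
python3 -m handwheel '{"delta_pos":[[-35,-48,0],[-35,-48,0],[0,0,0],[0,0,0],[0,0,0],[0,0,0],[0,0,0],[0,0,0]],"rotation":[[0,0,0],[0,0,0],[0,0,0],[0,0,0],[0,0,0],[0,0,0],[0,0,0],[0,0,0]],"claw":[-1,-1,-1,-1,-1,-1,-1,-1]}'
python3 - <<'E'
from h import *
o=robot.get_obs();print(o["time"],o["tool_pos"],o["ee_rot"],o["wrist_force"])
cam("wrist","w1")
E
```

```text
time: 1.25
tool_pos: [0.4058, -0.3295, 0.2705]
ee_rot: [-3.141, -0.0, -1.571]
wrist_force: [-0.4, -0.5, -0.6]
width: 0.0939
time: 2.25
tool_pos: [0.5002, -0.2612, 0.2706]
ee_rot: [-3.141, -0.0, -1.572]
wrist_force: [0.1, 1.0, 0.3]
width: 0.0937
2.25 [ 0.5002442  -0.26122313  0.27062646] [-3.14141114e+00 -1.99617133e-04 -1.57178976e+00] [0.14298861 0.9663127  0.27312309]
```

View pics/w1.png

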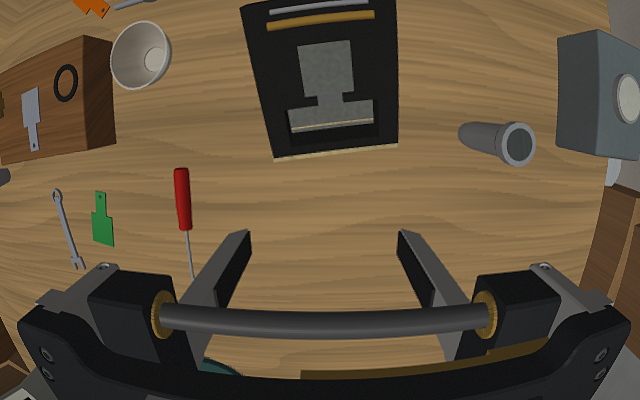

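```bash
python3 -m handwheel '{"delta_pos":[[0,-40,0],[0,-40,0],[0,-10,20],[0,0,20],[0,0,0],[0,0,0],[0,0,0],[0,0,0]],"rotation":[[0,0,0],[0,0,0],[0,0,0],[0,0,0],[0,0,0],[0,0,0],[0,0,0],[0,0,0]],"claw":[-1,-1,-1,-1,-1,-1,-1,-1]}'
python3 - <<'E'
from h import *
s=cam("wrist","w2")
im=s["color"][:,:,::-1]
cv2.imwrite("pics/w2z.png",cv2.resize(im[60:260,200:460],None,fx=3,fy=3,interpolation=cv2.INTER_CUBIC))
import pickle; pickle.dump(s,open("w2.pkl","wb"))
E
```

```text
time: 3.3
tool_pos: [0.5907, -0.2611, 0.2317]
ee_rot: [-3.14, -0.001, -1.571]
wrist_force: [-0.4, 0.0, 0.4]
width: 0.0941
```

View pics/w2z.png

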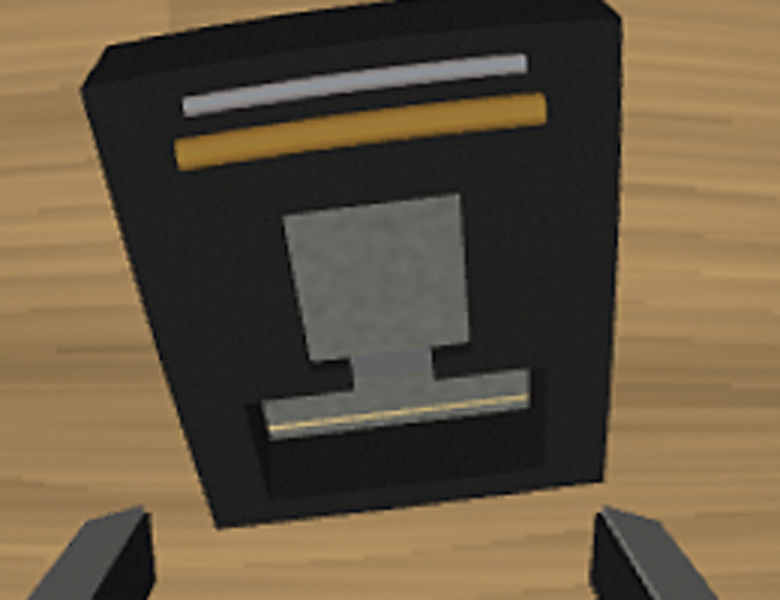

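View pics/w2.png

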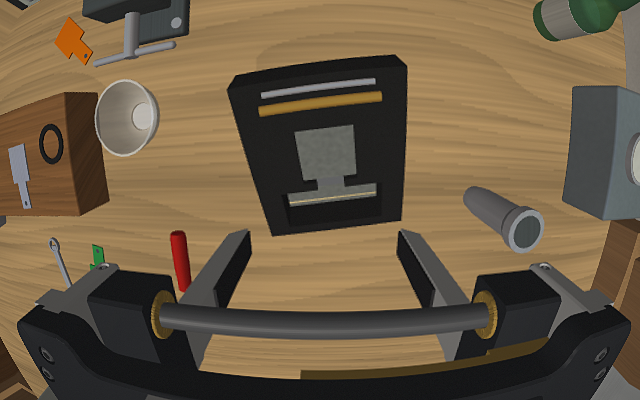

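The pocket shows clearly (in w2.png pixels): corners about (295,131), (353,125), (356,173), (304,179). The well's upper edge is near y≈190. I'll cast those corners onto the sloping planes.

```bash
cat > foam.py <<'E'
from h import *
import pickle,sys
def edge(g,p,q,w=4,n=40):
    # subpixel edge line along p->q (max gradient across)
    p,q=np.array(p,float),np.array(q,float); d=(q-p)/np.linalg.norm(q-p); nn=np.array([-d[1],d[0]]); pts=[]
    t=np.arange(-w,w+.01,.1)
    for a in np.linspace(.12,.88,n):
        c=p+(q-p)*a; xy=c+t[:,None]*nn
        v=cv2.remap(g,xy[:,0].astype(np.float32)[None],xy[:,1].astype(np.float32)[None],cv2.INTER_LINEAR)[0]
        gr=np.abs(np.gradient(cv2.GaussianBlur(v[None],(0,0),4)[0])); gr=gr**2
        if gr.sum()>0: pts.append(c+nn*(gr*t).sum()/gr.sum())
    vx=cv2.fitLine(np.array(pts,np.float32),cv2.DIST_HUBER,0,.01,.01).ravel()
    return vx
def inter(a,b):
    A=np.array([[a[0],-b[0]],[a[1],-b[1]]]); s=np.linalg.solve(A,[b[2]-a[2],b[3]-a[3]]); return np.array([a[2]+s[0]*a[0],a[3]+s[0]*a[1]])
def corners(g,P,w=4):
    L=[edge(g,P[i],P[(i+1)%4],w) for i in range(4)]
    return np.array([inter(L[i-1],L[i]) for i in range(4)])
E
python3 - <<'E'
from foam import *
s=pickle.load(open("w2.pkl","rb")); g=cv2.cvtColor(s["color"],cv2.COLOR_RGB2GRAY).astype(np.float32)
P=[(294.7,131.5),(353,124.7),(356.3,173.5),(303.5,179.8)]
T=edge(g,P[0],P[1]);Rr=edge(g,P[1],P[2]);L=edge(g,P[3],P[0])
# lower edges left part and right part
B1=edge(g,(303.5,180.5),(316,179),2.5); B2=edge(g,(346,175.3),(356,173.7),2.5)
tl,tr,br,bl=inter(L,T),inter(T,Rr),inter(Rr,B2),inter(L,B1)
print(tl,tr,br,bl)
yaw=0.1; o=np.array([.63,-.265,.1])
for k in range(8):
    X=np.array([np.cos(yaw)*np.cos(np.radians(25)),np.sin(yaw)*np.cos(np.radians(25)),np.sin(np.radians(25))]); Y=np.array([-np.sin(yaw),np.cos(yaw),0]); N=np.cross(X,Y)
    f=onplane(s,"wrist",[bl,br],o,N); t=onplane(s,"wrist",[tl,tr],o+N*.007,N)
    d=t[0]-t[1]; d2=f[0]-f[1]
    yb=[np.arctan2(-e[0],e[1]) for e in (d,d2)]
    side=[np.linalg.norm(d),np.linalg.norm(d2)]
    mid=(f.mean(0)-0+t.mean(0)-.007*N)/2
    yaw=np.arctan2(*( (t.mean(0)-f.mean(0))[[1,0]])) if False else np.mean(yb)
    o=mid+X*((.1-mid[2])/X[2]) if False else mid; 
    o=o*1.0; o[2]=.1
print("yaws",yb,"widths",side,"len",((t.mean(0)-.007*N-f.mean(0))@X),"o",o,"mid",mid)
print("corner coords", ((np.vstack([f,t])-o)@np.array([X,Y,N]).T*1000).round(1))
E
```

```text
[293.51923 131.40796] [352.76703 124.18848] [356.09537 173.58197] [303.1623  180.19084]
yaws [np.float64(0.12201620626878887), np.float64(0.12781925376018402)] widths [np.float64(0.05582228271051592), np.float64(0.05711889811579031)] len 0.06329521453302861 o [ 0.63144118 -0.2631164   0.1       ] mid [ 0.63144118 -0.2631164   0.1       ]
corner coords [[-31.7  28.5  -0. ]
 [-31.6 -28.6  -0. ]
 [ 31.7  28.    7. ]
 [ 31.6 -27.8   7. ]]
```

```bash
python3 -m handwheel '{"delta_pos":[[-61,0,0],[-61,0,0],[-61,0,0],[-61,0,0],[-61,0,0],[-61,0,0],[-61,0,0],[-61,0,0]],"rotation":[[0,0,0],[0,0,0],[0,0,0],[0,0,0],[0,0,0],[0,0,0],[0,0,0],[0,0,0]],"claw":[-1,-1,-1,-1,-1,-1,-1,-1]}'
python3 -m handwheel '{"delta_pos":[[0,0,0],[0,0,0],[0,0,0],[0,0,0],[0,0,0],[0,0,0],[0,0,0],[0,0,0]],"rotation":[[0,0,0],[0,0,0],[0,0,0],[0,0,0],[0,0,0],[0,0,0],[0,0,0],[0,0,0]],"claw":[0.2,0.2,0.2,0.2,0.2,0.2,0.2,0.2]}'
python3 - <<'E'
from h import *
s=cam("wrist","w3")
im=s["color"][:,:,::-1]
cv2.imwrite("pics/w3z.png",cv2.resize(im[60:260,200:460],None,fx=3,fy=3,interpolation=cv2.INTER_CUBIC))
import pickle; pickle.dump(s,open("w3.pkl","wb"))
E
```

```text
time: 4.35
tool_pos: [0.5905, 0.2291, 0.2311]
ee_rot: [-3.14, 0.0, -1.571]
wrist_force: [1.1, 0.1, -0.4]
width: 0.0941
time: 5.35
tool_pos: [0.5906, 0.2271, 0.2304]
ee_rot: [3.142, -0.0, -1.571]
wrist_force: [-0.6, 0.4, 0.0]
width: 0.0376
```

View pics/w3z.png

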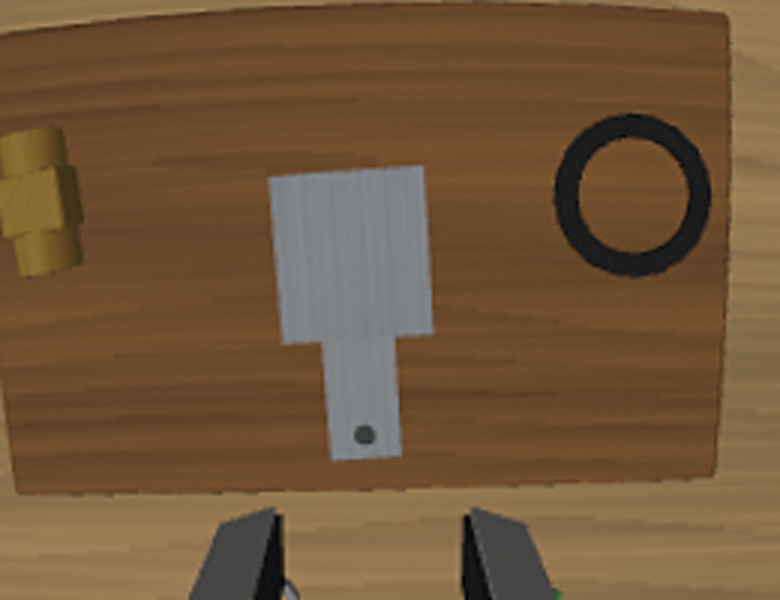

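View pics/w3.png

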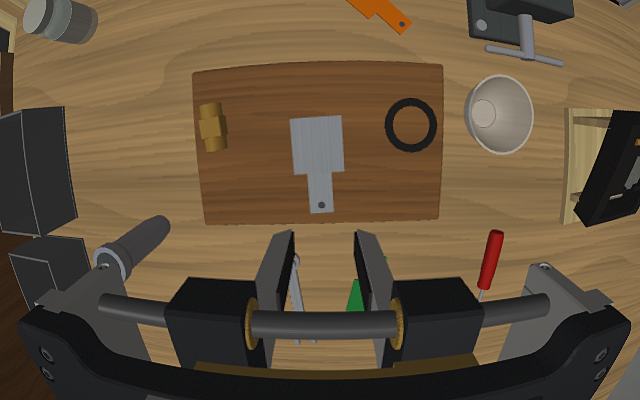

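The gauge sits in the middle of the block. In the zoomed picture the back corners are (269,178) and (424,166), and the tip is (331,460)–(401,456). The front edge of the block runs at about y=485, 25 px in front of the tip.

```bash
python3 - <<'E'
from foam import *
s=pickle.load(open("w3.pkl","rb")); g=cv2.cvtColor(s["color"],cv2.COLOR_RGB2GRAY).astype(np.float32)
z=lambda u,v:np.array([200+u/3,60+v/3])
B=edge(g,z(269,178),z(424,166));Rr=edge(g,z(424,166),z(434,333));L=edge(g,z(283,345),z(269,178))
TR=edge(g,z(396,337),z(401,456));TL=edge(g,z(322,342),z(331,460));T=edge(g,z(331,460),z(401,456))
F=np.array([z(12,495),z(200,491),z(364,488),z(716,474)])
p=onz(s,"wrist",[inter(L,B),inter(B,Rr),inter(TR,T),inter(TL,T)],.083)
print(p.round(4)); tip=p[2:].mean(0);bk=p[:2].mean(0); ax=bk-tip
print("len",np.linalg.norm(ax),"w",np.linalg.norm(p[0]-p[1]),np.linalg.norm(p[2]-p[3]),"yaw",np.arctan2(ax[1],ax[0]), "yawback",np.arctan2(-(p[0]-p[1])[0],(p[0]-p[1])[1]))
print("front",onz(s,"wrist",F,.08).round(4)); print("tip",tip,"back",bk)
E
```

```text
[[0.6652 0.2643 0.083 ]
 [0.6688 0.2102 0.083 ]
 [0.5629 0.2173 0.083 ]
 [0.5613 0.2434 0.083 ]]
len 0.10515261203106734 w 0.05425085201079273 0.026179791128939454 yaw 0.0657470063244711 yawback 0.06674982789361704
front [[0.5442 0.3712 0.08  ]
 [0.5472 0.2933 0.08  ]
 [0.5487 0.2306 0.08  ]
 [0.5532 0.0919 0.08  ]]
tip [0.56211508 0.23033045 0.083     ] back [0.66704051 0.23723894 0.083     ]
```

```bash
python3 -m handwheel '{"delta_pos":[[-5,0,0],[0,-51,0],[0,-51,0],[0,0,45],[0,0,45],[0,0,35],[0,0,0],[0,0,0]],"rotation":[[0,0,-0.066],[0,0,0],[0,0,0],[0,0,0],[0,0,0],[0,0,0],[0,0,0],[0,0,0]],"claw":[0.2,0.2,0.2,0.2,0.2,0.2,0.2,0.2]}'
python3 - <<'E'
from h import *
s=cam("wrist","w4")
o=robot.get_obs();print(o["tool_pos"],o["ee_rot"],o["wrist_force"])
E
```

```text
time: 6.4
tool_pos: [0.6933, 0.2391, 0.1074]
ee_rot: [-3.139, 0.0, -1.505]
wrist_force: [1.1, 0.3, 0.3]
width: 0.0378
[0.69376521 0.23922321 0.10854409] [-3.13698370e+00  7.88700051e-04 -1.50493964e+00] [ 0.75437353 -0.66988748  0.52542554]
```

View pics/w4.png

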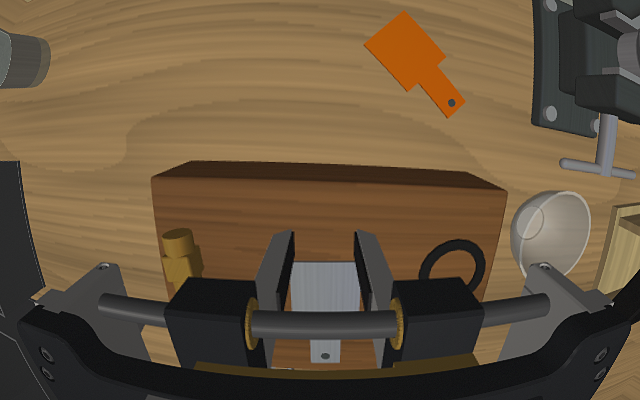

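The fingers straddle the width just behind the paddle's back edge (gauge visible at (325,285)). Next I lower them until they touch the wood.

```bash
python3 -m handwheel '{"delta_pos":[[0,0,10],[0,0,9],[0,0,0],[0,0,1],[0,0,1],[0,0,1],[0,0,0],[0,0,0]],"rotation":[[0,0,0],[0,0,0],[0,0,0],[0,0,0],[0,0,0],[0,0,0],[0,0,0],[0,0,0]],"claw":[0.2,0.2,0.2,0.2,0.2,0.2,0.2,0.2]}'
python3 -c "
from bench import robot
o=robot.get_obs();print(o['tool_pos'],o['wrist_force'])"
```

```text
time: 7.45
tool_pos: [0.6925, 0.2388, 0.0835]
ee_rot: [-3.141, -0.0, -1.505]
wrist_force: [-0.8, -0.3, -0.8]
width: 0.0376
[0.6924647  0.23882222 0.08352684] [-0.81056161 -0.25208419 -0.78127444]
```

```bash
python3 -m handwheel '{"delta_pos":[[0,0,1],[0,0,0],[0,0,0.5],[0,0,0],[0,0,0.5],[0,0,0],[0,0,0],[0,0,0]],"rotation":[[0,0,0],[0,0,0],[0,0,0],[0,0,0],[0,0,0],[0,0,0],[0,0,0],[0,0,0]],"claw":[0.2,0.2,0.2,0.2,0.2,0.2,0.2,0.2]}'

```

```text
time: 8.45
tool_pos: [0.6924, 0.2388, 0.0815]
ee_rot: [-3.142, -0.0, -1.505]
wrist_force: [-0.0, 0.5, -0.4]
width: 0.0375
```

```bash
python3 -m handwheel '{"delta_pos":[[0,0,0.5],[0,6,0],[0,6,0],[0,6,0],[0,6,0],[0,6,0],[0,6,0],[0,6,0]],"rotation":[[0,0,0],[0,0,0],[0,0,0],[0,0,0],[0,0,0],[0,0,0],[0,0,0],[0,0,0]],"claw":[0.2,0.2,0.2,0.2,0.2,0.2,0.2,0.2]}'
python3 - <<'E'
from h import *
s=cam("wrist","w5")
o=robot.get_obs();print(o["tool_pos"],o["ee_rot"],o["wrist_force"])
im=cam("top","t5")["color"]
s=cam("scene"); im2=s["color"]
a=np.hstack([cv2.resize(im[140:240,160:290],None,fx=3,fy=3,interpolation=2),cv2.resize(im2[180:280,330:460],None,fx=3,fy=3,interpolation=2)])
cv2.imwrite("pics/z5.png",a[:,:,::-1])
E
```

```text
time: 9.45
tool_pos: [0.6502, 0.236, 0.081]
ee_rot: [-3.141, -0.0, -1.505]
wrist_force: [-0.3, 0.5, -0.2]
width: 0.0378
[0.6494412  0.23607367 0.08110008] [ 3.14085117e+00 -9.38960872e-05 -1.50475044e+00] [0.31391028 0.02183099 0.62722782]
```

View pics/z5.png

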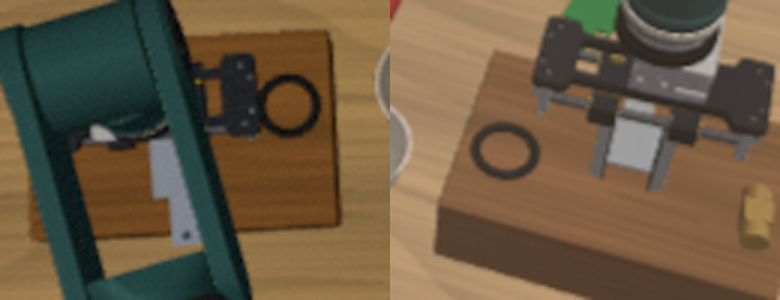

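View pics/w5.png

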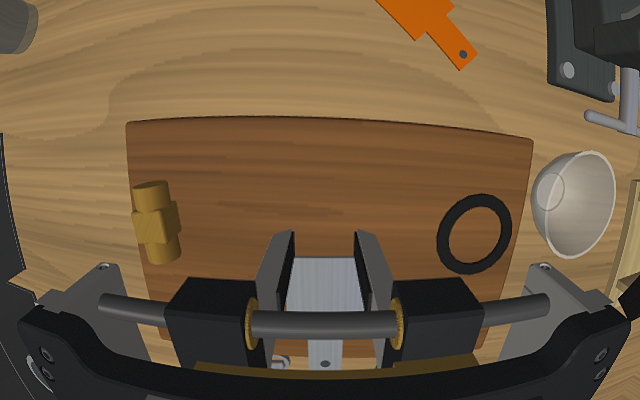

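The gauge has moved with the fingers: in w5.png its back edge is at about y=258, between x=295 and x=355. I'll measure how far.

```bash
python3 - <<'E'
from h import *
s=cam("wrist");print(onz(s,"wrist",[[297,258],[354,258]],.083).round(4))
t=cam("top");print(onz(t,"top",[[222,221.7]],.083).round(4),onz(t,"top",[[170,219.5],[271,215.5]],.08).round(4))
E
```

```text
[[0.6392 0.2533 0.083 ]
 [0.6416 0.217  0.083 ]]
[[0.5339 0.2267 0.083 ]] [[0.5437 0.3682 0.08  ]
 [0.5475 0.0932 0.08  ]]
```

```bash
python3 -m handwheel '{"delta_pos":[[0,6,0],[0,6,0],[0,6,0],[0,6,0],[0,5,0],[0,4,0],[0,0,0],[0,0,0]],"rotation":[[0,0,0],[0,0,0],[0,0,0],[0,0,0],[0,0,0],[0,0,0],[0,0,0],[0,0,0]],"claw":[0.2,0.2,0.2,0.2,0.2,0.2,0.2,0.2]}'
python3 -m handwheel '{"delta_pos":[[0,-8,0],[0,-10,-20],[0,0,-50],[0,0,-50],[0,10,-20],[0,10,0],[0,0,0],[0,0,0]],"rotation":[[0,0,0],[0,0,0],[0,0,0],[0,0,0],[0,0,0],[0,0,0],[0,0,0],[0,0,0]],"claw":[0.2,0.2,0.2,0.2,-0.2,-0.2,-0.2,-0.2]}'
python3 - <<'E'
from h import *
s=cam("wrist","w6")
o=robot.get_obs();print(o["tool_pos"],o["ee_rot"],o["wrist_force"])
im=s["color"][:,:,::-1]
cv2.imwrite("pics/w6z.png",cv2.resize(im[80:280,200:460],None,fx=3,fy=3,interpolation=cv2.INTER_CUBIC))
import pickle; pickle.dump(s,open("w6.pkl","wb"))
E
```

```text
time: 10.7
tool_pos: [0.6175, 0.2339, 0.0809]
ee_rot: [3.141, -0.0, -1.505]
wrist_force: [0.3, -0.0, -1.3]
width: 0.0374
time: 11.7
tool_pos: [0.6145, 0.2335, 0.218]
ee_rot: [3.137, -0.001, -1.505]
wrist_force: [0.5, 0.4, 0.4]
width: 0.0564
[0.61476429 0.23351191 0.21834307] [ 3.13754690e+00 -9.95507842e-04 -1.50497601e+00] [ 0.15469361  0.31453536 -0.42119953]
```

View pics/w6z.png

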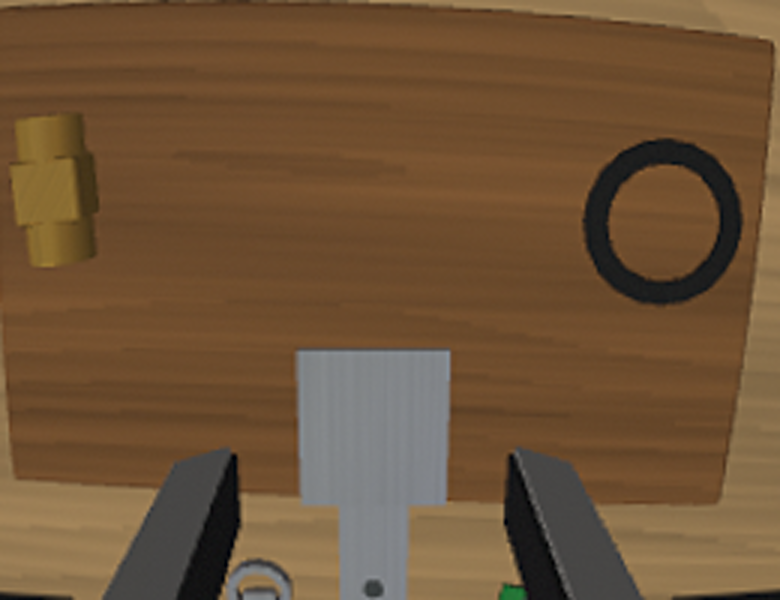

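The whole tongue is now past the front edge; the paddle's shoulders are at y≈504 zoomed and the block edge at ≈496. Now I'll measure the gauge for the pinch.

```bash
python3 - <<'E'
from foam import *
s=pickle.load(open("w6.pkl","rb")); g=cv2.cvtColor(s["color"],cv2.COLOR_RGB2GRAY).astype(np.float32)
z=lambda u,v:np.array([200+u/3,80+v/3])
B=edge(g,z(296,350),z(450,350));Rr=edge(g,z(450,350),z(446,504));L=edge(g,z(300,504),z(296,350))
S1=edge(g,z(301,504),z(340,505),3); S2=edge(g,z(409,504),z(446,504),3)
TL=edge(g,z(340,508),z(341,585),3);TR=edge(g,z(409,508),z(408,585),3)
p=onz(s,"wrist",[inter(L,B),inter(B,Rr),inter(Rr,S2),inter(L,S1)],.083)
print(p.round(4)); c=p.mean(0); ax=p[:2].mean(0)-p[2:].mean(0)
yaw=np.arctan2(ax[1],ax[0]); u=ax/np.linalg.norm(ax)
print("len",np.linalg.norm(ax),"w",np.linalg.norm(p[0]-p[1]),"yaw",yaw,"yawback",np.arctan2(-(p[0]-p[1])[0],(p[0]-p[1])[1]))
print("paddle",c,"tongue",c-u*.0575,"tip",c-u*.075)
F=np.array([z(20,478),z(250,493),z(500,501),z(716,503)])
print("front",onz(s,"wrist",F,.08).round(4))
o=robot.get_obs();print(o["tool_pos"],o["ee_rot"])
E
```

```text
[[0.6053 0.2601 0.083 ]
 [0.6088 0.2062 0.083 ]
 [0.5496 0.2025 0.083 ]
 [0.545  0.2565 0.083 ]]
len 0.05984348824218482 w 0.05408720894736187 yaw 0.06127576415891104 yawback 0.06518107851977031
paddle [0.57716256 0.23131888 0.083     ] tongue [0.51977047 0.22779773 0.083     ] tip [0.50230331 0.22672608 0.083     ]
front [[0.5453 0.3669 0.08  ]
 [0.5474 0.2753 0.08  ]
 [0.5502 0.1812 0.08  ]
 [0.5525 0.0937 0.08  ]]
[0.61476429 0.23351191 0.21834307] [ 3.13754690e+00 -9.95507842e-04 -1.50497601e+00]
```

```bash
python3 -m handwheel '{"delta_pos":[[0,47,0],[0,46,0],[0,0,0],[0,0,50],[0,0,50],[0,0,40],[0,0,0],[0,0,0]],"rotation":[[0,0,0],[0,0,0],[0,0,0],[0,0,0],[0,0,0],[0,0,0],[0,0,0],[0,0,0]],"claw":[-0.2,-0.2,-0.2,-0.2,-0.2,-0.2,-0.2,-0.2]}'
python3 - <<'E'
from h import *
s=cam("wrist","w7")
o=robot.get_obs();print(o["tool_pos"],o["ee_rot"],o["wrist_force"])
E
```

```text
time: 12.75
tool_pos: [0.5244, 0.2279, 0.0824]
ee_rot: [-3.139, 0.0, -1.505]
wrist_force: [0.1, -0.2, -0.1]
width: 0.0563
[0.52489142 0.22812143 0.08336663] [-3.13732175e+00  9.11842648e-04 -1.50519663e+00] [-0.53585438 -0.4911618   0.97225046]
```

View pics/w7.png

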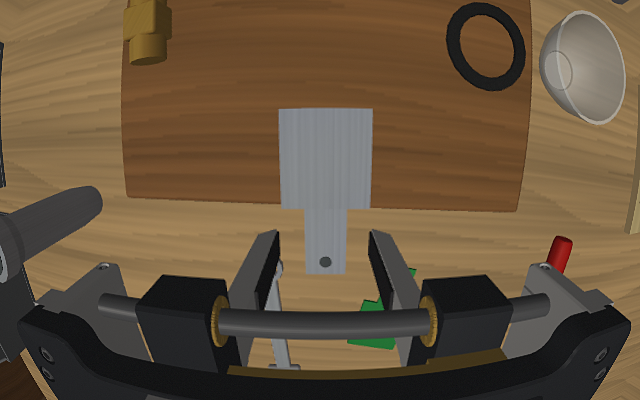

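The fingers straddle the tongue evenly (finger tips at x≈278 and x≈370, tongue 303–347). I'll go down and then close.

```bash
python3 -m handwheel '{"delta_pos":[[0,0,9],[0,0,8],[0,0,0],[0,0,0],[0,0,0],[0,0,0],[0,0,0],[0,0,0]],"rotation":[[0,0,0],[0,0,0],[0,0,0],[0,0,0],[0,0,0],[0,0,0],[0,0,0],[0,0,0]],"claw":[-0.2,-0.2,-0.2,-0.2,-0.2,-0.2,-0.2,-0.2]}'
python3 - <<'E'
from h import *
o=robot.get_obs();print(o["tool_pos"],o["ee_rot"],o["wrist_force"])
E
```

```text
time: 13.8
tool_pos: [0.5228, 0.2276, 0.064]
ee_rot: [-3.142, -0.0, -1.505]
wrist_force: [0.1, -0.8, 0.2]
width: 0.0563
[0.5228272  0.22761717 0.06398175] [-3.14151506e+00 -8.52686816e-05 -1.50503765e+00] [ 0.1476955  -0.80058771  0.17202287]
```

```bash
python3 -m handwheel '{"delta_pos":[[0,1,1.5],[0,0,0],[0,0,0],[0,0,0],[0,0,0],[0,0,0],[0,0,0],[0,0,0]],"rotation":[[0,0,0],[0,0,0],[0,0,0],[0,0,0],[0,0,0],[0,0,0],[0,0,0],[0,0,0]],"claw":[-0.2,0,0.3,0.5,1,1,1,1]}'
python3 - <<'E'
from h import *
o=robot.get_obs();print(o["tool_pos"],o["ee_rot"],o["wrist_force"])
E
```

```text
time: 14.8
tool_pos: [0.5218, 0.2275, 0.0625]
ee_rot: [-3.142, -0.0, -1.505]
wrist_force: [0.1, -0.3, -0.7]
width: 0.0252
[0.52182895 0.22752322 0.06247241] [-3.14154125e+00 -1.50984367e-04 -1.50502834e+00] [ 0.0938774  -0.30549847 -0.65873344]
```

```bash
python3 -m handwheel '{"delta_pos":[[0,0,-3],[0,0,-4],[0,0,-5],[0,0,-8],[0,0,-10],[0,0,0],[0,0,0],[0,0,0]],"rotation":[[0,0,0],[0,0,0],[0,0,0],[0,0,0],[0,0,0],[0,0,0],[0,0,0],[0,0,0]],"claw":[1,1,1,1,1,1,1,1]}'
python3 - <<'E'
from h import *
o=robot.get_obs();print(o["tool_pos"],o["ee_rot"],o["wrist_force"])
cam("wrist","w8"); s=cam("scene"); im2=s["color"]
cv2.imwrite("pics/s8.png",cv2.resize(im2[160:280,330:490],None,fx=4,fy=4,interpolation=2)[:,:,::-1])
E
```

```text
time: 15.8
tool_pos: [0.5215, 0.2275, 0.092]
ee_rot: [3.141, -0.0, -1.505]
wrist_force: [-0.4, -0.7, -0.9]
width: 0.0252
[0.52145836 0.227465   0.0919624 ] [ 3.14064231e+00 -2.87958369e-04 -1.50499957e+00] [-0.35827189 -0.72970079 -0.86317269]
```

View pics/s8.png

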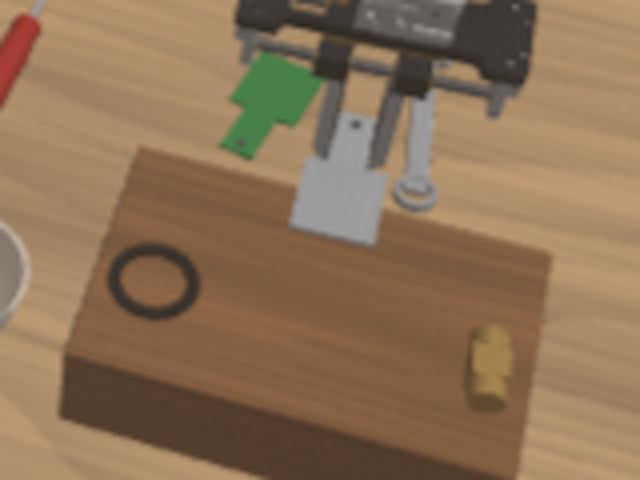

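View pics/w8.png

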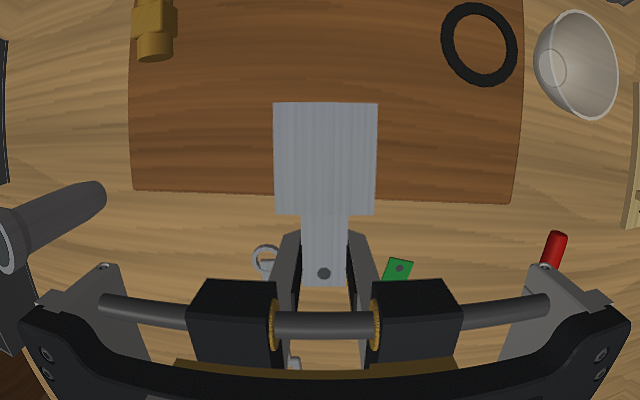

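The gauge is held: paddle at (273–378, 102–214) in w8.png, off the wood. Next I check its attitude and position in the fingers.

```bash
cat > held.py <<'E'
from foam import *
def held(s,o,P):
    """P: backL,backR,shoulderR,shoulderL pixels. returns corners in tool frame via plane tool z=-20.5mm"""
    g=cv2.cvtColor(s["color"],cv2.COLOR_RGB2GRAY).astype(np.float32)
    bl,br,sr,sl=map(np.array,P)
    B=edge(g,bl,br);Rr=edge(g,br,sr);L=edge(g,sl,bl)
    S1=edge(g,sl,sl+(sr-sl)*.25,3);S2=edge(g,sr+(sl-sr)*.25,sr,3)
    T=R.from_euler('xyz',o["ee_rot"]).as_matrix(); p0=o["tool_pos"]+T@[0,0,-.0205]
    px=np.array([inter(L,B),inter(B,Rr),inter(Rr,S2),inter(L,S1)])
    q=(onplane(s,"wrist",px,p0,T[:,2])-o["tool_pos"])@T*1000
    # width-based range correction: edge true width 54
    e=(np.array(s["eye"])-o["tool_pos"])@T*1000
    print("px",px.round(1).tolist()); print("tool frame",q.round(1).tolist())
    wB,wS=np.linalg.norm(q[0]-q[1]),np.linalg.norm(q[2]-q[3])
    for n,w,m in (("back",wB,q[:2].mean(0)),("shoulder",wS,q[2:].mean(0))):
        print(n,"w",w.round(2),"true pos est",(e+(m-e)*54/w).round(1))
    return q
E
python3 - <<'E'
from held import *
s=cam("wrist");o=robot.get_obs()
q=held(s,o,[(273,102),(378,103),(375.5,214),(274.5,214)])
print(np.linalg.norm(q[:2].mean(0)-q[2:].mean(0)))
E
```

```text
px [[271.8999938964844, 101.30000305175781], [377.8999938964844, 102.30000305175781], [373.8999938964844, 214.60000610351562], [274.1000061035156, 214.5]]
tool frame [[-27.2, -86.3, -20.5], [26.6, -85.8, -20.5], [26.4, -25.9, -20.5], [-27.9, -25.9, -20.5]]
back w 53.84 true pos est [ -0.3 -86.1 -20. ]
shoulder w 54.33 true pos est [ -0.7 -26.2 -21.5]
60.14920650649423
```

```bash
cat > goal.py <<'E'
from h import *
def goal(og=(0.6314,-0.2631,0.1),psi=.125,g=(-.0005,-.056,-.019),up=0.,dx=0.,dy=0.):
    a=np.radians(25);X=np.array([np.cos(psi)*np.cos(a),np.sin(psi)*np.cos(a),np.sin(a)]);Y=np.array([-np.sin(psi),np.cos(psi),0]);N=np.cross(X,Y)
    T=np.c_[-Y,-X,-N]
    return np.array(og)+N*(.0015+up)+X*dx+Y*dy-T@np.array(g),T
def delta(up,**k):
    o=robot.get_obs();p,T=goal(up=up,**k);C=R.from_euler('xyz',o["ee_rot"]).as_matrix()
    print("now",o["tool_pos"].round(4),"target",p.round(4),"euler",R.from_matrix(T).as_euler('xyz').round(3))
    print("delta tool mm (target axes)",((p-o["tool_pos"])@T*1000).round(1),"(current axes)",((p-o["tool_pos"])@C*1000).round(1),"rotvec",R.from_matrix(C.T@T).as_rotvec().round(4))
E
python3 -m handwheel '{"delta_pos":[[0,0,-60],[0,0,-60],[0,0,-20],[55,0,0],[60,0,0],[60,0,0],[60,0,0],[50,0,0]],"rotation":[[0,0,0],[0,0,0],[0,0,0],[0,0,0],[0,0,0],[0,0,0],[0,0,0],[0,0,-0.059]],"claw":[1,1,1,1,1,1,1,1]}'
python3 -c "
from goal import *
delta(.05);delta(0)"
```

```text
time: 16.95
tool_pos: [0.5403, -0.0591, 0.2324]
ee_rot: [-3.142, -0.0, -1.445]
wrist_force: [1.2, 0.7, -0.5]
width: 0.0252
now [ 0.5403 -0.0591  0.2324] target [ 0.5675 -0.2716  0.1058] euler [-2.705  0.    -1.446]
delta tool mm (target axes) [214.3  53.1 114.9] (current axes) [214.2  -0.3 126.7] rotvec [ 4.363e-01 -2.000e-04  5.000e-04]
now [ 0.5403 -0.0591  0.2324] target [ 0.5884 -0.269   0.0605] euler [-2.705  0.    -1.446]
delta tool mm (target axes) [214.3  53.1 164.9] (current axes) [214.2 -21.5 172. ] rotvec [ 4.363e-01 -2.000e-04  5.000e-04]
```

```bash
python3 -m handwheel '{"delta_pos":[[53,0,0],[53,0,0],[54,0,0],[54,0,0],[0,0,0],[0,0,0],[0,0,0],[0,0,0]],"rotation":[[0,0,0],[0,0,0],[0,0,0],[0,0,0],[0.1454,0,0],[0.1454,0,0],[0.1455,0,0],[0,0,0]],"claw":[1,1,1,1,1,1,1,1]}'
python3 -m handwheel '{"delta_pos":[[0,26,0],[0,27,0],[0,0,30],[0,0,40],[0,0,25],[0,0,0],[0,0,0],[0,0,0]],"rotation":[[0,0,0],[0,0,0],[0,0,0],[0,0,0],[0,0,0],[0,0,0],[0,0,0],[0,0,0]],"claw":[1,1,1,1,1,1,1,1]}'
python3 - <<'E'
from goal import *
delta(.05);delta(0)
import pickle
s=cam("wrist","w9"); pickle.dump((s,robot.get_obs()),open("w9.pkl","wb"));im=cam("scene")["color"]; im2=cam("top")["color"]
cv2.imwrite("pics/s9.png",np.hstack([cv2.resize(im[130:240,170:300],None,fx=3,fy=3,interpolation=2),cv2.resize(im2[130:240,340:470],None,fx=3,fy=3,interpolation=2)])[:,:,::-1])
E
```

```text
time: 17.95
tool_pos: [0.564, -0.269, 0.2296]
ee_rot: [-2.71, 0.003, -1.449]
wrist_force: [0.2, 0.1, -0.8]
width: 0.0249
time: 18.95
tool_pos: [0.5602, -0.271, 0.1263]
ee_rot: [-2.703, -0.003, -1.446]
wrist_force: [0.1, -0.0, -2.2]
width: 0.0248
now [ 0.5602 -0.271   0.1263] target [ 0.5675 -0.2716  0.1058] euler [-2.705  0.    -1.446]
delta tool mm (target axes) [ 1.6  2.2 21.6] (current axes) [ 1.5  2.2 21.6] rotvec [-0.002  -0.0026  0.001 ]
now [ 0.5602 -0.271   0.1263] target [ 0.5884 -0.269   0.0605] euler [-2.705  0.    -1.446]
delta tool mm (target axes) [ 1.6  2.2 71.6] (current axes) [ 1.4  2.3 71.6] rotvec [-0.002  -0.0026  0.001 ]
```

View pics/w9.png

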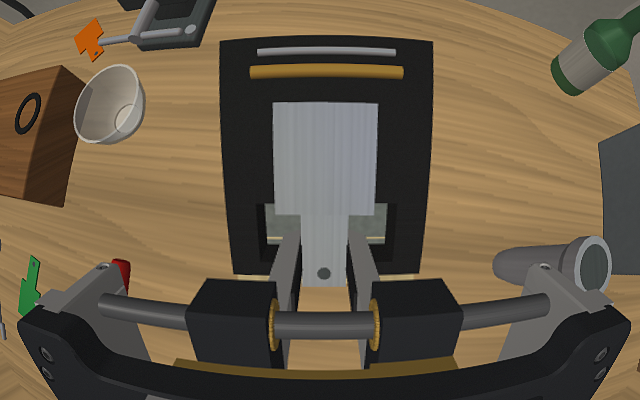

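View pics/s9.png

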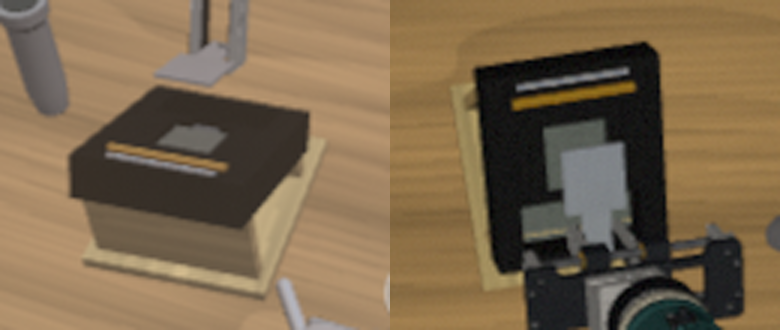

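The foam's edges (220 and 433) are centred about the gauge (273–378) in w9.png, and the grip is unchanged. I'll go down to just above the face.

```bash
python3 -m handwheel '{"delta_pos":[[1.5,2.2,0],[0,0,20],[0,0,20],[0,0,15],[0,0,4],[0,0,0],[0,0,0],[0,0,0]],"rotation":[[0,0,0],[0,0,0],[0,0,0],[0,0,0],[0,0,0],[0,0,0],[0,0,0],[0,0,0]],"claw":[1,1,1,1,1,1,1,1]}'
python3 - <<'E'
from goal import *
delta(.012);delta(0)
import pickle
s=cam("wrist","w10"); pickle.dump((s,robot.get_obs()),open("w10.pkl","wb"))
cv2.imwrite("pics/w10z.png",cv2.resize(s["color"][30:260,200:460],None,fx=3,fy=2.6,interpolation=2)[:,:,::-1])
E
```

```text
time: 20.1
tool_pos: [0.5825, -0.2692, 0.0705]
ee_rot: [-2.704, -0.001, -1.446]
wrist_force: [0.4, -0.5, -1.7]
width: 0.0248
now [ 0.5825 -0.2692  0.0705] target [ 0.5834 -0.2696  0.0713] euler [-2.705  0.    -1.446]
delta tool mm (target axes) [ 0.6 -1.1 -0.4] (current axes) [ 0.6 -1.1 -0.4] rotvec [-0.001  -0.0012  0.0001]
now [ 0.5825 -0.2692  0.0705] target [ 0.5884 -0.269   0.0605] euler [-2.705  0.    -1.446]
delta tool mm (target axes) [ 0.6 -1.1 11.6] (current axes) [ 0.6 -1.1 11.6] rotvec [-0.001  -0.0012  0.0001]
```

View pics/w10z.png

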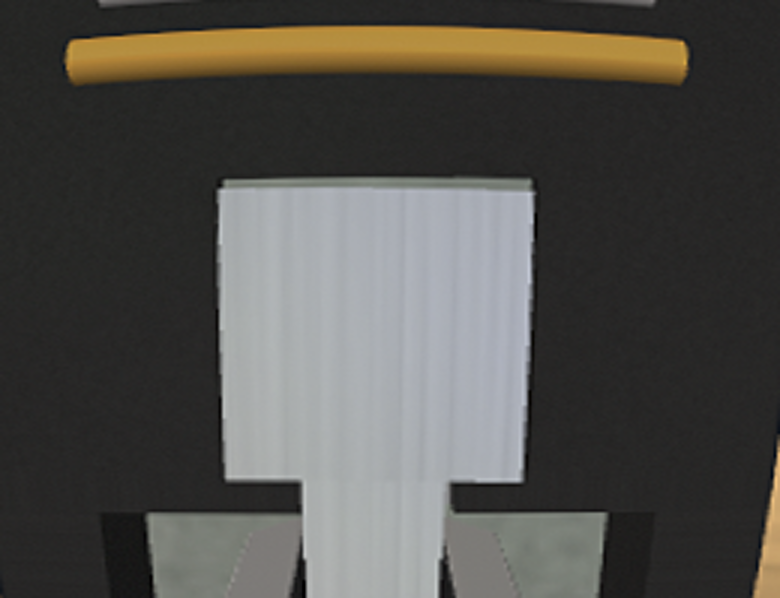

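The pocket's back edge shows as a grey line at y≈180 (zoomed), x 222–533, just behind the paddle's back edge at y≈188. The well's face corners are at (102,513) and (655,513). I'll use these to refine the offset.

```bash
python3 - <<'E'
from goal import *
from foam import *
s,o=pickle.load(open("w10.pkl","rb"))
g=cv2.cvtColor(s["color"],cv2.COLOR_RGB2GRAY).astype(np.float32)
z=lambda u,v:np.array([200+u/3-.33,30+v/2.6-.3])
og=np.array([0.6314,-0.2631,0.1]);_,T=goal();X,Y,N=-T[:,1],-T[:,0],-T[:,2]
F=np.c_[X,Y,N]
def cast(px,h): return ((onplane(s,"wrist",px,og+N*h,N)-og)@F*1000).round(2)
print("well corners (exp -41.5,+-55,7)",cast([z(102,513),z(655,513)],.007))
print("pocket back ends (exp 31.5,+-28.5,7 | 0)",cast([z(222,179),z(533,179)],.007),cast([z(222,179),z(533,179)],.0))
gb=cast([z(218,188),z(534,188),z(523,482),z(225,481)],.012+.003+.0004)
print("gauge corners",gb, gb[:2].mean(0),gb[2:].mean(0))
print("pin front bottom",cast([z(72,84),z(685,84)],.01))
E
```

```text
well corners (exp -41.5,+-55,7) [[-41.84  54.22   7.  ]
 [-41.87 -54.87   7.  ]]
pocket back ends (exp 31.5,+-28.5,7 | 0) [[ 30.89  27.7    7.  ]
 [ 31.01 -27.47   7.  ]] [[ 31.25  28.81  -0.  ]
 [ 31.37 -28.69  -0.  ]]
gauge corners [[ 28.71  27.07  15.4 ]
 [ 28.8  -26.21  15.4 ]
 [-31.31 -26.23  15.4 ]
 [-31.09  27.63  15.4 ]] [28.755  0.43  15.4  ] [-31.2   0.7  15.4]
pin front bottom [[ 52.32  54.58  10.  ]
 [ 52.67 -54.85  10.  ]]
```

```bash
python3 -m handwheel '{"delta_pos":[[0.7,-1,0],[0,0,0],[0,0,2],[0,0,2],[0,0,1.5],[0,0,0],[0,0,0],[0,0,0]],"rotation":[[0,0,0],[0,0,0],[0,0,0],[0,0,0],[0,0,0],[0,0,0],[0,0,0],[0,0,0]],"claw":[1,1,1,1,1,1,1,1]}'
python3 - <<'E'
from goal import *
delta(0)
import pickle
s=cam("wrist","w11"); pickle.dump((s,robot.get_obs()),open("w11.pkl","wb"))
cv2.imwrite("pics/w11z.png",cv2.resize(s["color"][30:260,200:460],None,fx=3,fy=2.6,interpolation=2)[:,:,::-1])
E
```

```text
time: 21.15
tool_pos: [0.5856, -0.2691, 0.0651]
ee_rot: [-2.705, -0.0, -1.446]
wrist_force: [-0.3, 0.1, -2.2]
width: 0.0247
now [ 0.5856 -0.2691  0.0651] target [ 0.5884 -0.269   0.0605] euler [-2.705  0.    -1.446]
delta tool mm (target axes) [ 0.3 -0.6  5.4] (current axes) [ 0.3 -0.6  5.4] rotvec [-0.0001 -0.0003 -0.0001]
```

View pics/w11z.png

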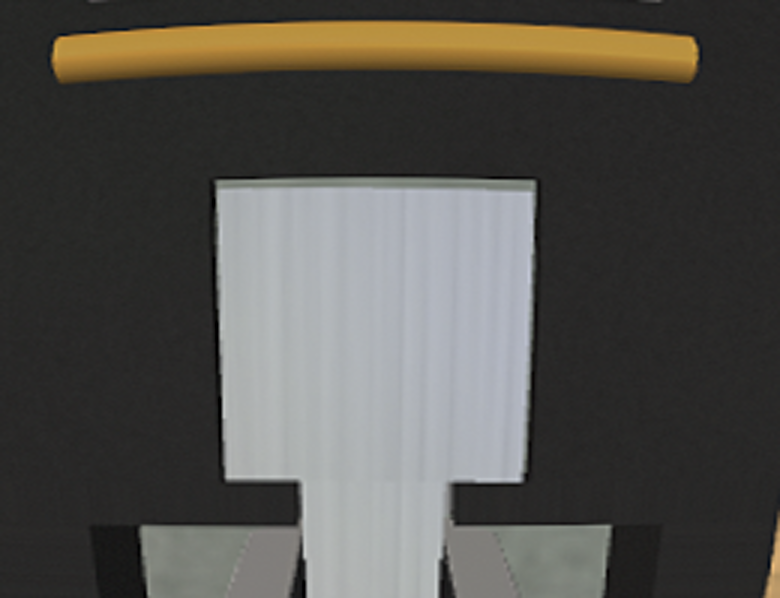

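The gauge has entered the pocket mouth without resistance, with an even gap on all sides. I'll press it the rest of the way in.

```bash
python3 -m handwheel '{"delta_pos":[[0.2,-0.4,0],[0,0,1.5],[0,0,1.5],[0,0,1],[0,0,1],[0,0,0.5],[0,0,0],[0,0,0]],"rotation":[[0,0,0],[0,0,0],[0,0,0],[0,0,0],[0,0,0],[0,0,0],[0,0,0],[0,0,0]],"claw":[1,1,1,1,1,1,1,1]}'
python3 - <<'E'
from goal import *
delta(0);print(robot.get_obs()["wrist_force"],robot.get_obs()["wrist_torque"])
s=cam("wrist","w12")
cv2.imwrite("pics/w12z.png",cv2.resize(s["color"][30:260,200:460],None,fx=3,fy=2.6,interpolation=2)[:,:,::-1])
E
```

```text
time: 22.2
tool_pos: [0.5882, -0.2689, 0.0603]
ee_rot: [-2.705, -0.0, -1.446]
wrist_force: [-3.0, 0.7, 0.4]
width: 0.0247
now [ 0.5882 -0.2689  0.0603] target [ 0.5884 -0.269   0.0605] euler [-2.705  0.    -1.446]
delta tool mm (target axes) [ 0.1 -0.3 -0. ] (current axes) [ 0.1 -0.3 -0. ] rotvec [ 0.0001 -0.0001 -0.    ]
[-2.98923931  0.67882046  0.41407682] [0.07944546 0.51431479 0.01533043]
```

View pics/w12z.png

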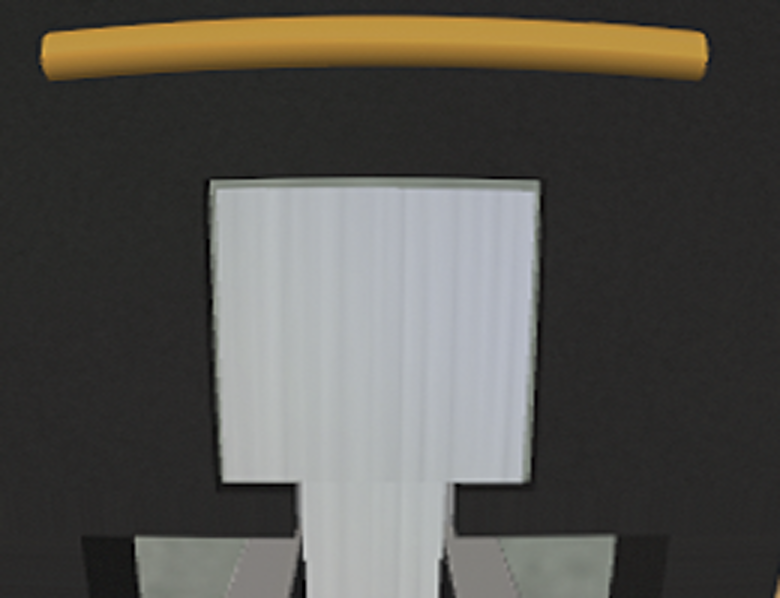

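It sits inside the pocket with grey floor visible on the back, left and right, and a small contact force. I'll press slightly more to seat it.

```bash
python3 -m handwheel '{"delta_pos":[[0,0,0.7],[0,0,0.6],[0,0,0],[0,0,0],[0,0,0],[0,0,0],[0,0,0],[0,0,0]],"rotation":[[0,0,0],[0,0,0],[0,0,0],[0,0,0],[0,0,0],[0,0,0],[0,0,0],[0,0,0]],"claw":[1,1,1,1,1,1,1,1]}'
python3 - <<'E'
from goal import *
delta(0);print(robot.get_obs()["wrist_force"],robot.get_obs()["wrist_torque"])
E
```

```text
time: 23.25
tool_pos: [0.5884, -0.269, 0.0598]
ee_rot: [-2.706, -0.0, -1.446]
wrist_force: [-5.5, 2.1, 5.2]
width: 0.0249
now [ 0.5884 -0.269   0.0598] target [ 0.5884 -0.269   0.0605] euler [-2.705  0.    -1.446]
delta tool mm (target axes) [ 0.  -0.3 -0.6] (current axes) [ 0.  -0.3 -0.6] rotvec [ 0.0004 -0.0003  0.0003]
[-5.48194557  2.12382329  5.19875489] [0.24490014 0.86140747 0.1099654 ]
```

```bash
python3 -m handwheel '{"delta_pos":[[0,0,0],[0,0,0],[0,0,0],[0,0,0],[0,0,0],[0,0,0],[0,0,0],[0,0,0]],"rotation":[[0,0,0],[0,0,0],[0,0,0],[0,0,0],[0,0,0],[0,0,0],[0,0,0],[0,0,0]],"claw":[0.3,0.1,-0.1,-0.1,-0.1,-0.1,-0.1,-0.1]}'
python3 - <<'E'
from goal import *
delta(0);print(robot.get_obs()["wrist_force"])
s=cam("wrist","w13")
cv2.imwrite("pics/w13z.png",cv2.resize(s["color"][30:300,200:460],None,fx=3,fy=2.2,interpolation=2)[:,:,::-1])
E
```

```text
time: 24.25
tool_pos: [0.5888, -0.2689, 0.059]
ee_rot: [-2.705, -0.0, -1.446]
wrist_force: [0.4, 0.2, 0.5]
width: 0.0518
now [ 0.5888 -0.2689  0.059 ] target [ 0.5884 -0.269   0.0605] euler [-2.705  0.    -1.446]
delta tool mm (target axes) [ 0.1 -0.2 -1.5] (current axes) [ 0.1 -0.2 -1.5] rotvec [ 0.     -0.0001 -0.0001]
[0.42778922 0.24269019 0.45457219]
```

View pics/w13z.png

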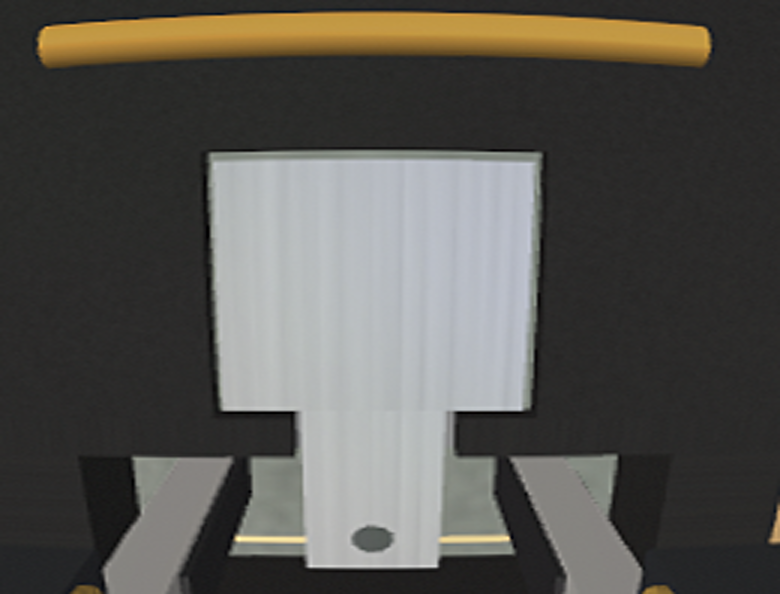

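The gauge has been released: it is in the pocket, with the tongue hanging between the open fingers. Next I withdraw straight out along the tool axis.

```bash
python3 -m handwheel '{"delta_pos":[[0,0,-8],[0,0,-12],[0,0,-25],[0,0,-25],[0,0,-20],[0,0,0],[0,0,0],[0,0,0]],"rotation":[[0,0,0],[0,0,0],[0,0,0],[0,0,0],[0,0,0],[0,0,0],[0,0,0],[0,0,0]],"claw":[-0.1,-0.1,-0.1,-0.1,-0.1,-0.1,-0.1,-0.1]}'
python3 - <<'E'
from goal import *
import pickle
print(robot.get_obs()["tool_pos"],robot.get_obs()["wrist_force"])
s=cam("wrist","w14");pickle.dump(s,open("w14.pkl","wb"))
cv2.imwrite("pics/w14z.png",cv2.resize(s["color"][60:260,210:450],None,fx=3,fy=3,interpolation=2)[:,:,::-1])
E
```

```text
time: 25.3
tool_pos: [0.5507, -0.2731, 0.1393]
ee_rot: [-2.707, 0.002, -1.446]
wrist_force: [0.5, 1.6, 0.4]
width: 0.0519
[ 0.55074924 -0.27307968  0.13927008] [0.4632952  1.57541355 0.36401447]
```

View pics/w14z.png

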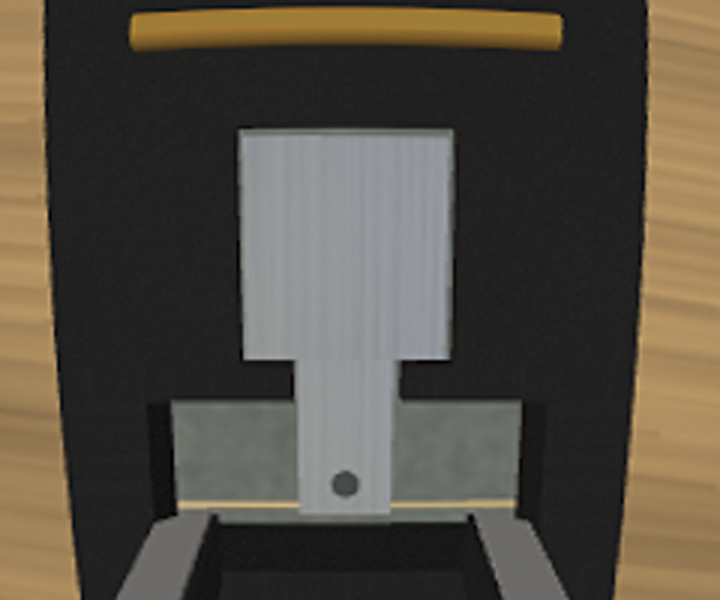

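It looks well seated: paddle at (238–454, 135–360) zoomed, tongue in its gap. To make sure it lies flat, I'll measure its corners, then press gently on it with the shut fingers and compare the contact height at two spots.

```bash
python3 - <<'E'
from goal import *
from foam import *
s=pickle.load(open("w14.pkl","rb"));g=cv2.cvtColor(s["color"],cv2.COLOR_RGB2GRAY).astype(np.float32)
z=lambda u,v:np.array([210+u/3-.33,60+v/3-.33])
og=np.array([0.6314,-0.2631,0.1]);_,T=goal();F=np.c_[-T[:,1],-T[:,0],-T[:,2]];N=F[:,2]
def cast(px,h): return ((onplane(s,"wrist",px,og+N*h,N)-og)@F*1000).round(1)
print("gauge",cast([z(240,136),z(452,135),z(450,360),z(244,360),z(300,515),z(390,515)],.003).tolist())
print("pocket back",cast([z(239,129),z(454,129)],.0).tolist())
print("well",cast([z(148,401),z(545,401)],.007).tolist())
o=robot.get_obs()
p=og+F@[.015,0,.003]
print(((p-o["tool_pos"])@T*1000).round(1))
E
```

```text
gauge [[29.3, 27.9, 3.0], [29.6, -27.6, 3.0], [-31.0, -28.2, 3.0], [-31.1, 27.8, 3.0], [-76.2, 13.1, 3.0], [-76.2, -12.5, 3.0]]
pocket back [[31.2, 28.4, 0.0], [31.3, -28.5, 0.0]]
well [[-41.5, 54.2, 7.0], [-41.4, -54.3, 7.0]]
[  0.1 -72.   66.9]
```

```bash
python3 -m handwheel '{"delta_pos":[[0,-36,0],[0,-36,0],[0,0,25],[0,0,25],[0,0,7],[0,0,3],[0,0,0],[0,0,0]],"rotation":[[0,0,0],[0,0,0],[0,0,0],[0,0,0],[0,0,0],[0,0,0],[0,0,0],[0,0,0]],"claw":[1,1,1,1,1,1,1,1]}'
cat > pr.py <<'E'
from goal import *
o=robot.get_obs();og=np.array([0.6314,-0.2631,0.1]);_,T=goal();F=np.c_[-T[:,1],-T[:,0],-T[:,2]]
print("tcp in foam mm",((o["tool_pos"]-og)@F*1000).round(2),"F",(o["wrist_force"]@F).round(1))
E
python3 pr.py
```

```text
time: 26.35
tool_pos: [0.6412, -0.2628, 0.118]
ee_rot: [-2.704, -0.001, -1.446]
wrist_force: [0.0, 0.3, 0.5]
width: 0.0004
tcp in foam mm [16.49 -0.97 12.18] F [0.3 0.3 0.4]
```

```bash
python3 -m handwheel '{"delta_pos":[[0,0,4],[0,0,3],[0,0,1.5],[0,0,0],[0,0,0.5],[0,0,0],[0,0,0],[0,0,0]],"rotation":[[0,0,0],[0,0,0],[0,0,0],[0,0,0],[0,0,0],[0,0,0],[0,0,0],[0,0,0]],"claw":[1,1,1,1,1,1,1,1]}'
python3 pr.py
```

```text
time: 27.35
tool_pos: [0.6442, -0.2619, 0.1096]
ee_rot: [-2.706, -0.0, -1.446]
wrist_force: [-7.3, 0.5, 6.4]
width: 0.0001
tcp in foam mm [15.66 -0.41  3.29] F [-3.9  1.4  8.8]
```

Contact is at z = 3.3 mm in the foam frame (3.0 expected). Now the downhill end of the paddle.

```bash
python3 -m handwheel '{"delta_pos":[[0,0,-6],[0,33,0],[0,0,0],[0,0,3.5],[0,0,1.5],[0,0,1],[0,0,0],[0,0,0]],"rotation":[[0,0,0],[0,0,0],[0,0,0],[0,0,0],[0,0,0],[0,0,0],[0,0,0],[0,0,0]],"claw":[1,1,1,1,1,1,1,1]}'
python3 pr.py
```

```text
time: 28.35
tool_pos: [0.6156, -0.2657, 0.0962]
ee_rot: [-2.705, -0.001, -1.445]
wrist_force: [-4.9, 0.9, 5.6]
width: 0.0002
tcp in foam mm [-16.15  -0.62   3.28] F [-2.   1.5  7.1]
```

Both ends touch at 3.28–3.29 mm, so the gauge is flat on the floor. I'll withdraw and take a last look.

```bash
python3 -m handwheel '{"delta_pos":[[0,0,-10],[0,0,-30],[0,0,-40],[0,0,-40],[0,30,-20],[0,40,0],[0,0,0],[0,0,0]],"rotation":[[0,0,0],[0,0,0],[0,0,0],[0,0,0],[0,0,0],[0,0,0],[0,0,0],[0,0,0]],"claw":[1,1,1,1,1,1,1,1]}'
python3 - <<'E'
from h import *
a=cam("wrist")["color"];b=cam("top")["color"];c=cam("scene")["color"]
print(robot.get_obs()["tool_pos"],robot.get_obs()["wrist_force"])
top=np.hstack([a[0:260,200:460],c[100:360,150:500][:, :350]])
cv2.imwrite("pics/end1.png",cv2.resize(top,(793,338*260//260+180))[:,:,::-1]);cv2.imwrite("pics/end2.png",b[:,:,::-1])
E
```

```text
time: 29.35
tool_pos: [0.4942, -0.2811, 0.1927]
ee_rot: [-2.704, -0.001, -1.446]
wrist_force: [0.6, 0.5, 0.3]
width: 0.0004
[ 0.49452732 -0.28088951  0.19264792] [-0.35419584  0.53096062 -0.70877284]
```

View pics/end1.png

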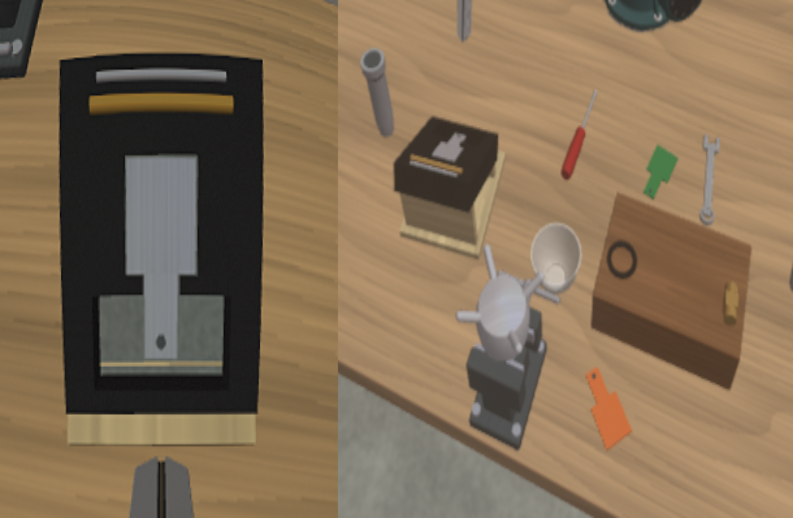

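View pics/end2.png

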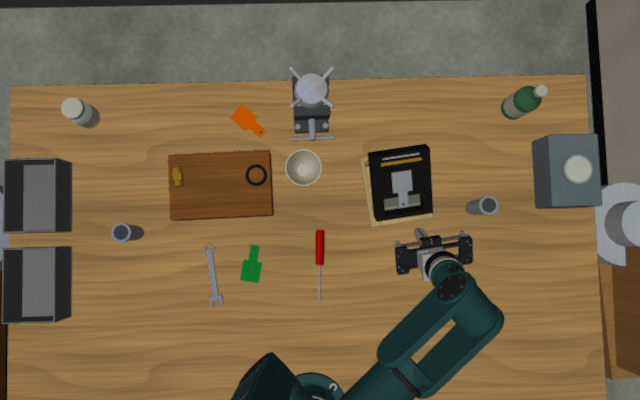

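The gauge lies in its pocket with the tongue downhill in the well, at about (402,185) in the top view. The valve, gasket, bowl, shells, driver and spanner all appear where they were, and the arm is clear.

```bash
python3 -c "
from bench import robot
print(robot.close_job())"
```

```text
the job is handed in; nothing more can be done
None
```

The gauge is back in its pocket, tongue downhill, and I handed the job in at about 29.5 s of the 70 s allowed. I slid it flat about 60 mm until the tip stood 46 mm out over the front edge. I then pinched the tongue by its sides, lifted it off, tilted it 25° and pressed it into the pocket with about 8 N before letting go.

**Last checks:**
- **Flatness:** pressing lightly on the paddle's uphill and downhill ends gave contact at 3.29 and 3.28 mm above the pocket floor (3.0 expected). The gauge therefore lies flat, and the 0.3 mm difference is within the calibration.
- **Position:** after release, the picture put the paddle about 0.8 mm downhill of the pocket's centre, within the 1.5 mm play. The same picture gave the paddle's width as 55.5–56 mm against the true 54, so it is only good to about 1 mm.
- **Surroundings:** everything else looks unmoved in the top and scene pictures, judged by eye. The arm was clear of everything, with wrist force near zero.

No check failed.

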